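# Ready the sinker mould: demould the casting, unlock the wire-eye pot

### The arm

A 7-joint arm with a two-finger parallel gripper is mounted at the origin on the work surface. World frame = base frame: x ahead of the robot, y to its left, z up, the work surface at z = 0. Lengths are in mm, angles in rad, forces in N, time in s.
With the tool pointing down it reaches from about 375 to 925 mm from the base axis. Payload 3.1 kg.
Tool frame: the origin (TCP) lies at the very end of the fingers, on their centre line; the grasp point (between the pads) lies 19 mm behind it; z points along the fingers, y is the line along which they close (so a half turn about z gives the same grasp; the last joint's range is limited). The gripper opens to 85 mm and grips with 20 to 120 N. Pads are 22 mm wide; open, the fingers measure 114 mm over their backs; the gripper's body (76 mm by 85 mm) begins 54 mm behind the grasp point. The pads swing forward as they close: fully open they stand 13 mm farther back than shut.
Start: joints at [1.234, 0.383, 0.044, 1.598, -0.018, 1.161, -0.05], TCP at [153.769, -631.552, 231.269] pointing down, gripper open.
Joint ranges: [-2.61, 2.61], [-0.41, 2.15], [-1.48, 1.57], [0, 2.5], [-1.57, 4.71], [0.05, 1.97], [-2.85, 2.85]. Speed limits (rad/s): [2.79, 2.79, 3.14, 3.14, 3.14, 3.14, 3.14].

### API

Orientations are given as a unit quaternion [x, y, z, w].
In Python, from cell import telemetry, vision, hand_in gives the robot as it stands.
- The arm moves only by the tool jog_arm, never from a script. Its argument "series" is a list of rows, each a list of 7 numbers: the turn, a rotation vector about the tool's x, y, z in degrees, then the shift along the tool's x, y, z in mm, then the opening, from 0 (shut) to 1 (fully open). In form: [[rx, ry, rz, dx, dy, dz, gripper], ...]. A call has 1 to 5 rows; each row is the pose to reach, as a shift and turn from the pose commanded when the call began, along the tool's axes at that moment; what a row does not reach only later rows make up. A row lasts 1/12 s, in which the tool goes at most 41.7 mm and 7.16 degrees, less where a joint would pass 70% of its speed; a pose out of reach is approached as far as the arm can. A call with a gripper value outside its range is refused whole. The fingers move at their own pace and stop on an object; "squeeze" is the grip in N (left out, the last holds). Time passes only in rows, so rows that repeat a pose let the fingers close. It gives the time, the measured TCP pose, the force, the opening and the grip force at its end, in the units of the state.
- telemetry.read_state(): the state, without advancing time (a new reading comes with each control period).
- vision.camera(name): name is "scene" or "top" or "wrist"; returns a dict with "image" (420x560x3 uint8, red, green, blue), "camera_matrix" (3x3 intrinsics, pixels), "extrinsics" (4x4, takes a point from camera to world coordinates); the wrist camera has in their place "hand_eye" (4x4, takes a point from camera to tool coordinates, whose origin is the TCP and whose axes are the flange's). Camera axes: x right, y up, looking along -z (the intrinsics and any distortion apply to the point x, -y, -z); pixel columns grow to the right and rows downward; lengths in mm; the calibration is good to about 2 mm. A picture is of the moment at which its call begins: read the wrist's pose just before it. There is no depth.
- hand_in(): hands the job in; it is judged then, once.
Trained networks look in a picture, given as the dict that the camera call returned (one of the last four; its "shot" number tells which), for a name from the list of things; names that differ only in an ending like _2 or _b are one class to them, and where a whole thing is asked for, a point or a joint stands for the part that bears it (a point fixed in the world has none). Each returns a list of dicts, best first, with "confidence" (0 to 1); they miss things now and then, are a little off and sometimes report something else, mostly with a low value. They report only what shows in the picture. A call takes as long as a camera call. They do not tell look-alikes from the thing itself.
- vision.recognise(picture, target): "bbox" ([left, top, right, bottom] in pixels, round what is visible of it).
- vision.masks_of(picture, target): "pixels" (420x560 bool, what is visible of it) and "bbox" ([left, top, right, bottom] in pixels, round what is visible of it).
- vision.tip_of(picture, target): "xy" ([column, row] in pixels: a listed point, or the origin of a listed thing).
The state is a dict: "time": time; "joints": joint angles; "qvel": joint speeds; "joint_efforts": joint torques, N m; "eef_pos": TCP position; "orientation": TCP orientation; "force": force on the tool from outside, world axes, zero at the start; "moment": the same for the moment, N m; "finger_gap": finger opening in mm; "gripper_force": force on a finger pad.
Only numpy, scipy, OpenCV 4.12 (cv2) and the standard library are available. Lean on these libraries where they do the work, as an engineer would, in place of code of your own. Each camera call takes 0.05 s, during which the arm holds its last target. There are 200 camera calls.

### The job

Get the sinker mould ready for the next pour: lift the cast lead sinker out of the open mould half and lay it in the plywood tray without dropping it, then unlock the twist lid of the steel pot of wire eyes. Some of these lids unlock clockwise and some anticlockwise, so feel gently which way this one turns, never forcing it against its stop, and lift it off. Finish while still holding the lid level in the gripper, a hand's breadth (about 10 cm) straight up above the pot, and leave the other things on the worktop where they are.

Things in the scene. Friction and masses are not known exactly. Their poses are not given: they have to be found in the camera images.
- casting: Cast lead bar sinker, 64 long (its x) x 24 wide (y) x 24 mm high (z), rounded edges, 250 g, a tiny wire eye at each end. Origin: centre of its underside. It starts lying in the mould's cavity with 13 mm standing proud of the mould's top face.
- mould: Lower half of an aluminium mould, block 120 (x) x 80 (y) x 30 mm high, fixed to the worktop, with one open cavity 68 x 28 x 11 mm deep in the middle of its top. A thin hinge rod lies along its +y side, no higher than the block. Origin: centre of its underside.
- tray: Square open plywood tray, 150 x 150 x 22 mm high outside, walls and floor 4 mm, fixed to the worktop. Origin: centre of its underside. The mould, the tray and the pot may each stand at the left, middle or right place.
- pot: Round steel pot, 80 mm diameter, 60 mm high, on a 96 mm flange 5 mm thick screwed to the worktop (it cannot turn). Origin: centre of its underside. Bayonet ledges under its rim hold the lid.
- lid: Round lid, 80 mm diameter, black plate 6 mm thick, lying on the pot's rim, 80 g, with a straight bare-metal grip bar across its top: 46 long (the lid's x) x 14 wide (y) x 24 mm high above the plate; top 90 mm above the worktop. Origin: centre of the plate's underside, 60 mm above the worktop when shut. Two bayonet lugs on its stem reach 15 mm below the plate, inside the pot.
- lid_grip (a point): Middle of the lid's grip bar, 18 mm above the lid's origin. The lid starts locked: turned the wrong way about the vertical it meets a hard stop after 5 to 14 degrees; the right way (clockwise or anticlockwise, unseen, differs from start to start) it turns easily about 60 degrees to a stop, where it lifts straight off (anywhere from 53 to 64 degrees).
- stop_pin (a joint): Unseen springy stop pin inside the pot that the lid's lug meets when turned the wrong way. Its deflection in m: 0 at rest, either sign, 50 N per mm at the lug, 21 mm from the lid's axis; beyond 2 mm (about 2 N m on the lid) the lid has been forced and the job has failed.
- reel: Black baitcasting reel, 70 x 95 x 55 mm, to be left alone. Origin: centre of its underside.
- mug: Red mug of swivels, 80 mm diameter, 92 mm high, to be left alone. Origin: centre of its underside.
- lure: Yellow lure, about 100 x 24 x 14 mm, lying flat, to be left alone. Origin: on the underside, near the head.
- pliers: Steel pliers lying flat, about 180 x 52 x 12 mm, to be left alone. Origin: under the pivot.
- mould_top: Loose upper half of the mould, same block as the lower half but with two pins on its face and nothing in it, 120 x 80 x 36 mm, at the far right of the worktop, to be left alone. Origin: centre of its underside.
- line_spool: Clear plastic line spool, 60 mm diameter, 32 mm high, to be left alone. Origin: centre of its underside.
Things that resemble listed ones, but are neither listed nor needed, are in the scene too. Of the things that look like the tray, the larger one is meant.

How it is judged:
By the outcome, as a careful person would: the job done as asked, in the order asked, and still so for the second after the job is handed in, while the arm keeps its last pose, push and grip.
It also fails if it takes over 64 s, if anything falls off the work surface, if the arm or the gripper's body presses on something with over 40 N, if the wrist force passes 120 N, or if a joint passes its speed limit or range.

## Working session

There is one attempt and no reset: what is moved stays moved. The work goes in short steps, Python scripts to look and compute and a tool call to move; the robot and the scene stay as the last step left them, time stands still between calls to the robot, and variables do not carry over. Pictures are saved under pics/ and viewed, at most 10 in all, crops included, and the job is handed in when it is done.

Besides the shell and the picture viewer there is one more tool, called after "Call:" as name(argument=value, ...) on one line, values as JSON. jog_arm: Moves the arm, as the interface text tells. Its arguments: {"type":"object","properties":{"series":{"type":"array"},"squeeze":{"type":"number"}},"required":["series"]}

```bash
mkdir -p pics; ls; cat > h.py <<'E'
import numpy as np, cv2
from cell import telemetry, vision, hand_in
from scipy.spatial.transform import Rotation as R
def ext(p,s=None):
    if 'extrinsics' in p: return np.array(p['extrinsics'])
    T=np.eye(4);T[:3,:3]=R.from_quat(s['orientation']).as_matrix();T[:3,3]=s['eef_pos']
    return T@np.array(p['hand_eye'])
def ray(p,uv,z,s=None):
    E=ext(p,s);K=np.array(p['camera_matrix']);d=np.linalg.inv(K)@[uv[0],uv[1],1]
    d=E[:3,:3]@[d[0],-d[1],-d[2]];o=E[:3,3];return o+d*(z-o[2])/d[2]
def save(p,n): cv2.imwrite('pics/'+n,p['image'][:,:,::-1])
E
cat > a.py <<'E'
from h import *
s=telemetry.read_state();print({k:np.round(v,3).tolist() for k,v in s.items()})
ims=[]
Z=dict(casting=24,mould=30,tray=22,pot=60,lid=66,lid_grip=78,reel=30,mug=92,lure=10,pliers=10,mould_top=30,line_spool=32)
for c in ['top','scene']:
    p=vision.camera(c);save(p,c+'0.png');print(c,{k:(np.round(v,3).tolist() if k!='image' else 0) for k,v in p.items()})
    for n,z in Z.items():
        for m in vision.masks_of(p,n)[:3]:
            if m['confidence']<.3: continue
            ys,xs=np.nonzero(m['pixels']); c0=(xs.mean(),ys.mean())
            r=cv2.minAreaRect(np.array([ray(p,q,z)[:2] for q in zip(xs,ys)],np.float32)) if c=='top' else ''
            print(n,round(m['confidence'],2),np.round(m['bbox']),np.round(ray(p,c0,z)[:2]),np.round(np.hstack([np.ravel(x) for x in r])) if r else '')
E
python3 a.py
```

```text
pics
{'time': 0.0, 'joints': [1.234, 0.384, 0.044, 1.6, -0.018, 1.161, -0.05], 'qvel': [0.001, 0.001, -0.0, -0.001, -0.0, 0.0, 0.0], 'joint_efforts': [0.0, -43.346, 1.025, -24.951, 0.011, 0.011, -0.0], 'eef_pos': [153.515, -630.643, 229.873], 'orientation': [0.993, 0.119, -0.0, -0.001], 'force': [-0.833, -0.095, 0.079], 'moment': [-0.024, 0.057, -0.007], 'gripper_force': 0.0, 'finger_gap': 85.705}
top {'image': 0, 'camera_matrix': [[428.522, 0.0, 276.762], [0.0, 428.522, 213.871], [0.0, 0.0, 1.0]], 'extrinsics': [[-0.017, 0.994, -0.109, 456.272], [-1.0, -0.019, -0.017, -22.097], [-0.018, 0.109, 0.994, 957.139], [0.0, 0.0, 0.0, 1.0]], 'shot': 1}
casting 0.6 [276. 192. 293. 221.] [575. -23.] [574. -23.  68.  24.  17.]
mould 0.82 [256. 175. 313. 238.] [572. -20.] [573. -19. 123.  90.  19.]
tray 0.76 [119. 302. 186. 367.] [309. 266.] [309. 266. 120. 119.  78.]
tray 0.64 [ 96. 196. 183. 274.] [517. 298.] [517. 298. 156. 150.  74.]
tray 0.42 [274. 192. 294. 223.] [575. -24.] [576. -24.  69.  26.  21.]
pot 0.89 [393. 206. 424. 248.] [ 516. -271.] [ 518. -276.   90.   56.   15.]
lid 0.76 [40
[... 764 characters left out ...]
.591, -0.393, -397.159], [0.004, 0.55, 0.835, 903.08], [0.0, 0.0, 0.0, 1.0]], 'shot': 2}
mould 0.78 [266. 212. 315. 257.] [581. -31.] 
tray 0.75 [316. 132. 384. 182.] [526. 289.] 
tray 0.75 [270. 109. 319. 150.] [319. 257.] 
pot 0.96 [173. 283. 214. 315.] [ 571. -323.] 
lid 0.76 [171. 272. 206. 299.] [ 529. -313.] 
lid_grip 0.59 [168. 270. 206. 305.] [ 534. -315.] 
reel 0.61 [384. 211. 423. 249.] [785. 174.] 
reel 0.59 [278. 220. 305. 238.] [573. -25.] 
mug 0.92 [299. 279. 342. 328.] [ 769. -137.] 
lure 0.62 [274. 161. 302. 181.] [416. 133.] 
mould_top 0.94 [215. 333. 280. 401.] [ 746. -330.] 
mould_top 0.68 [267. 214. 316. 256.] [581. -31.] 
line_spool 0.96 [402. 178. 423. 205.] [726. 310.]
```

View pics/top0.png

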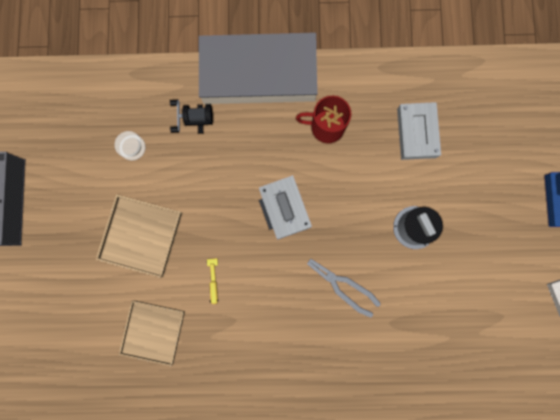

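```bash
cat > tgt.py <<'E'
# tgt.py x y z yawdeg : shift/turn from the commanded pose (approx measured) in tool axes, tool straight down, tool y axis at yaw (mod 180)
import sys
from h import *
x,y,z,yaw=map(float,sys.argv[1:5])
s=telemetry.read_state();r=R.from_quat(s['orientation']);M=r.as_matrix()
best=None
for k in (0,180):
    a=np.radians(yaw+k);Y=np.array([np.cos(a),np.sin(a),0]);Zd=np.array([0,0,-1.]);T=np.column_stack([np.cross(Y,Zd),Y,Zd])
    rv=np.degrees(R.from_matrix(M.T@T).as_rotvec())
    print('yaw',yaw+k,'rot',np.round(rv,1),'-> j7',round(s['joints'][6],2))
print('shift',np.round(M.T@(np.array([x,y,z])-s['eef_pos']),1),'cur',np.round(s['eef_pos'],1),'toolY yaw',np.round(np.degrees(np.arctan2(M[1,1],M[0,1])),1))
E
python3 tgt.py 574 -23 230 107
```

```text
yaw 107.0 rot [ -0.   -0.  176.7] -> j7 -0.05
yaw 287.0 rot [ 0.  -0.  -3.3] -> j7 -0.05
shift [ 552.3 -491.9    1.3] cur [ 153.8 -631.6  231.3] toolY yaw -76.3
```

The top view shows the mould with the casting at (285,207), the big tray at (140,235), the lidded pot at (420,226) with the bar tilted. Moving to the mould.

Call:
jog_arm(series=[[0,0,0,28,-25,0,1],[0,0,0,55,-49,0,1],[0,0,0,83,-74,0,1],[0,0,0,110,-98,0,1],[0,0,0,138,-123,0,1]])

```text
time: 1.72
eef_pos: [259.3, -478.2, 231.4]
orientation: [0.993, 0.119, 0.0, 0.0]
force: [0.8, -0.8, -1.1]
finger_gap: 85.1
gripper_force: 0.0
```

Call:
jog_arm(series=[[0,0,0,28,-25,0,1],[0,0,0,55,-49,0,1],[0,0,0,83,-74,0,1],[0,0,0,110,-98,0,1],[0,0,0,138,-123,0,1]])

```text
time: 2.13
eef_pos: [364.4, -326.0, 231.7]
orientation: [0.993, 0.119, 0.0, 0.0]
force: [1.4, -0.1, -1.0]
finger_gap: 85.3
gripper_force: 0.0
```

Call:
jog_arm(series=[[0,0,0,28,-25,0,1],[0,0,0,55,-49,0,1],[0,0,0,83,-74,0,1],[0,0,0,110,-98,0,1],[0,0,0,138,-123,0,1]])

```text
time: 2.55
eef_pos: [469.4, -173.9, 231.7]
orientation: [0.993, 0.119, 0.0, 0.0]
force: [-0.2, -0.6, 0.1]
finger_gap: 85.3
gripper_force: 0.0
```

Call:
jog_arm(series=[[0,0,0,28,-25,0,1],[0,0,0,55,-49,0,1],[0,0,0,83,-74,0,1],[0,0,0,110,-98,0,1],[0,0,0,138,-123,0,1]])

```text
time: 2.97
eef_pos: [574.5, -21.9, 231.5]
orientation: [0.993, 0.119, 0.0, 0.0]
force: [1.0, -0.4, 0.7]
finger_gap: 85.4
gripper_force: 0.0
```

```bash
cat > w.py <<'E'
# w.py name : wrist measurement of casting / mould or lid
import sys
from h import *
def look(Z,n):
    s=telemetry.read_state();p=vision.camera('wrist');save(p,n)
    for k,z in Z.items():
        for m in vision.masks_of(p,k)[:2]:
            ys,xs=np.nonzero(m['pixels'])
            if not len(xs) or m['confidence']<.3: continue
            P=np.array([ray(p,q,z,s)[:2] for q in zip(xs,ys)],np.float32);r=cv2.minAreaRect(P)
            print(k,round(m['confidence'],2),np.round(m['bbox']),'mean',np.round(P.mean(0),1),'rect',np.round(r[0],1),np.round(r[1],1),round(r[2],1))
        for m in vision.tip_of(p,k)[:1]: print('  tip',k,round(m['confidence'],2),np.round(m['xy']),np.round(ray(p,m['xy'],0 if k!='lid_grip' else z,s),1))
    return s,p
if __name__=='__main__':
    look(eval(sys.argv[1]),sys.argv[2])
E
python3 w.py "dict(casting=38,mould=30)" wr1.png; python3 tgt.py 574 -23 230 107
```

```text
casting 0.9 [265. 137. 291. 219.] mean [574.6 -26.3] rect [573.5 -26.5] [77.3 25. ] 18.8
  tip casting 0.67 [278. 176.] [567.9 -29.1   0. ]
mould 0.88 [224. 108. 320. 237.] mean [576.9 -22.8] rect [572.4 -22.6] [123.8  89.3] 19.6
  tip mould 0.93 [276. 169.] [575.  -25.5   0. ]
yaw 107.0 rot [ 1.000e-01 -0.000e+00  1.767e+02] -> j7 -1.48
yaw 287.0 rot [ 0.   0.  -3.3] -> j7 -1.48
shift [ 0.6 -0.2  1. ] cur [573.5 -23.3 231. ] toolY yaw -76.3
```

View pics/wr1.png

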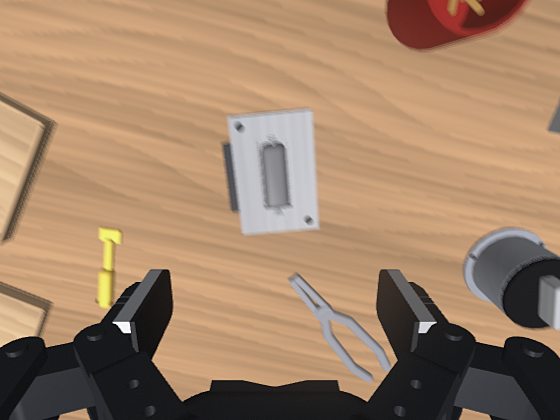

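The wrist view shows the casting at (277,176), upright and centred in the mould; I'll come down to 130 mm and look once more.

Call:
jog_arm(series=[[0,0,-2,0,1,35,0.7],[0,0,-4.8,0,3,70,0.7],[0,0,-4.8,0,3,100,0.7],[0,0,-4.8,0,3,100,0.7]])

```text
time: 3.55
eef_pos: [567.8, -29.3, 124.5]
orientation: [0.987, 0.159, -0.007, -0.001]
force: [-1.7, 0.4, -1.1]
finger_gap: 59.6
gripper_force: 0.0
```

```bash
python3 w.py "dict(casting=38,mould=30)" wr2.png; python3 tgt.py 574 -26 32 108.5
```

```text
casting 0.7 [254. 141. 290. 253.] mean [575.9 -25.7] rect [573.9 -26.6] [77.8 24.8] 18.6
  tip casting 0.66 [275. 194.] [568.1 -30.6   0. ]
mould 0.7 [197. 106. 331. 274.] mean [578.5 -21.4] rect [573.1 -22.1] [121.   88.7] 19.1
  tip mould 0.55 [ 40. 321.] [390.5 130.4   0. ]
yaw 108.5 rot [ -0.4  -0.2 179.9] -> j7 -1.44
yaw 288.5 rot [ 0.1 -0.3 -0.1] -> j7 -1.44
shift [ -2.7  -1.4 102.1] cur [576.5 -26.4 134.1] toolY yaw -71.6
```

View pics/wr2.png

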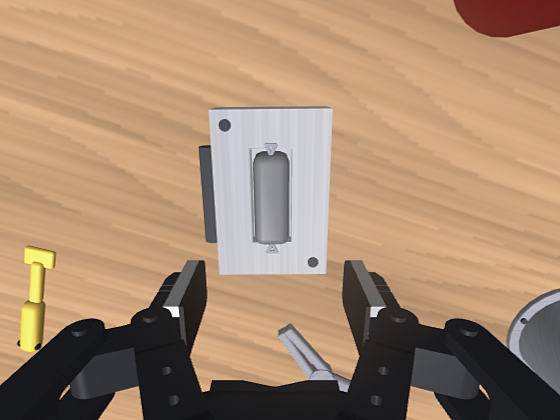

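The closer view shows the casting at (270,197) aligned with the fingers; letting the arm settle while descending partway.

Call:
jog_arm(series=[[0,0,0,0,0,25,0.7],[0,0,0,0,0,50,0.7],[0,0,0,0,0,70,0.7],[0,0,0,0,0,70,0.7],[0,0,0,0,0,70,0.7]])

```text
time: 4.22
eef_pos: [574.9, -25.9, 62.3]
orientation: [0.987, 0.161, 0.0, 0.0]
force: [-0.2, -0.3, 0.9]
finger_gap: 59.8
gripper_force: 0.0
```

Call:
jog_arm(series=[[0,0,0,0,0,0,0.7],[0,0,0,0,0,0,0.7]])

```text
time: 4.38
eef_pos: [576.7, -25.7, 63.9]
orientation: [0.987, 0.161, 0.002, 0.001]
force: [0.2, 0.2, -0.4]
finger_gap: 59.9
gripper_force: 0.0
```

```bash
python3 tgt.py 574 -26 32 108.5;python3 tgt.py 574 -26 32 108.5
```

```text
yaw 108.5 rot [ -0.4  -0.2 180. ] -> j7 -1.49
yaw 288.5 rot [ 0.1 -0.3 -0. ] -> j7 -1.49
shift [-2.8 -0.7 31.9] cur [576.7 -25.7  63.9] toolY yaw -71.5
yaw 108.5 rot [ -0.4  -0.2 180. ] -> j7 -1.49
yaw 288.5 rot [ 0.1 -0.3 -0. ] -> j7 -1.49
shift [-2.8 -0.7 31.9] cur [576.7 -25.7  63.9] toolY yaw -71.5
```

Call:
jog_arm(series=[[0,0,0,-1,0,10,0.6],[0,0,0,-1,0,20,0.6],[0,0,0,-1,0,27,0.6],[0,0,0,-1,0,29,0.6],[0,0,0,-1,0,29,0.6]], squeeze=25)

```text
time: 4.8
eef_pos: [572.1, -26.1, 30.8]
orientation: [0.987, 0.161, -0.001, -0.0]
force: [-0.4, 0.1, -0.1]
finger_gap: 51.7
gripper_force: 0.0
```

Call:
jog_arm(series=[[0,0,0,0,0,0,0.55],[0,0,0,0,0,0,0.5],[0,0,0,0,0,0,0.45]])

```text
time: 5.05
eef_pos: [573.9, -26.1, 32.6]
orientation: [0.987, 0.161, 0.0, 0.0]
force: [0.7, 0.2, -1.0]
finger_gap: 38.3
gripper_force: 0.0
```

Call:
jog_arm(series=[[0,0,0,0,0,0,0.35],[0,0,0,0,0,0,0.25],[0,0,0,0,0,0,0.15],[0,0,0,0,0,0,0],[0,0,0,0,0,0,0]], squeeze=40)

```text
time: 5.47
eef_pos: [573.9, -25.9, 32.9]
orientation: [0.987, 0.161, 0.0, 0.0]
force: [-0.6, 0.9, 3.3]
finger_gap: 23.3
gripper_force: 41.2
```

Call:
jog_arm(series=[[0,0,0,0,0,0,0],[0,0,0,0,0,0,0],[0,0,0,0,0,0,0]])

```text
time: 5.72
eef_pos: [573.9, -25.9, 32.8]
orientation: [0.987, 0.161, 0.0, 0.0]
force: [-0.0, 0.9, 5.4]
finger_gap: 22.5
gripper_force: 41.4
```

Gap is creeping down and the force is up: the pads sit on the rounded shoulder. Reopen, go slightly lower, regrip.

Call:
jog_arm(series=[[0,0,0,0,0,0,0.4],[0,0,0,0,0,0,0.4],[0,0,0,0,0,1.5,0.4],[0,0,0,0,0,2.5,0.4],[0,0,0,0,0,2.5,0.4]], squeeze=30)

```text
time: 6.13
eef_pos: [573.2, -26.4, 29.4]
orientation: [0.987, 0.161, -0.0, 0.0]
force: [-0.7, 0.1, 0.2]
finger_gap: 34.3
gripper_force: 0.0
```

Call:
jog_arm(series=[[0,0,0,0,0,0,0.3],[0,0,0,0,0,0,0.3],[0,0,0,0,0,0,0.3]])

```text
time: 6.38
eef_pos: [573.9, -26.2, 30.1]
orientation: [0.987, 0.161, 0.0, 0.0]
force: [-0.9, 0.6, 3.1]
finger_gap: 25.3
gripper_force: 1.2
```

Call:
jog_arm(series=[[0,0,0,0,0,0,0.2],[0,0,0,0,0,0,0.1],[0,0,0,0,0,0,0],[0,0,0,0,0,0,0],[0,0,0,0,0,0,0]])

```text
time: 6.8
eef_pos: [574.0, -26.1, 30.3]
orientation: [0.987, 0.161, 0.001, 0.0]
force: [-1.1, -0.2, 5.5]
finger_gap: 23.2
gripper_force: 32.4
```

Call:
jog_arm(series=[[0,0,0,0,0,0,0],[0,0,0,0,0,0,0],[0,0,0,0,0,-2,0],[0,0,0,0,0,-4,0],[0,0,0,0,0,-6,0]], squeeze=50)

```text
time: 7.22
eef_pos: [571.8, -26.2, 34.5]
orientation: [0.987, 0.161, -0.001, -0.0]
force: [-0.2, -0.8, -3.0]
finger_gap: 22.7
gripper_force: 49.2
```

Call:
jog_arm(series=[[0,0,0,0,0,-5,0],[0,0,0,0,0,-10,0],[0,0,0,0,0,-15,0],[0,0,0,0,0,-15,0],[0,0,0,0,0,-15,0]])

```text
time: 7.63
eef_pos: [573.9, -26.2, 51.4]
orientation: [0.987, 0.161, 0.001, 0.0]
force: [-0.5, -1.5, -2.1]
finger_gap: 22.4
gripper_force: 49.3
```

```bash
python3 w.py "dict(casting=59)" wr3.png; python3 tgt.py 517 298 150 108.5
```

```text
casting 0.81 [249. 190. 305. 358.] mean [577.5 -26.5] rect [574.6 -27.7] [77.7 24.2] 18.5
  tip casting 0.56 [275. 260.] [556.5 -33.8   0. ]
yaw 108.5 rot [  0.   0. 180.] -> j7 -1.5
yaw 288.5 rot [-0.  0. -0.] -> j7 -1.5
shift [  49.5 -325.3  -99.3] cur [573.2 -26.2  50.6] toolY yaw -71.5
```

View pics/wr3.png

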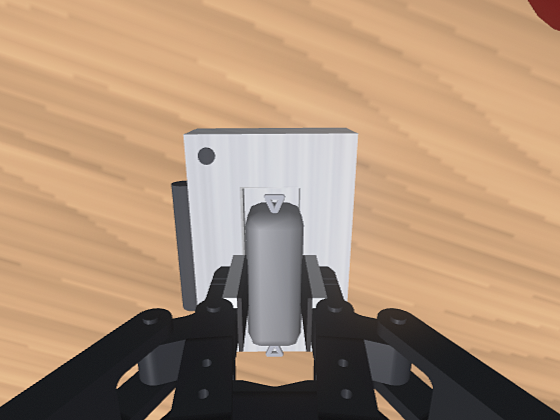

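The casting hangs level between the pads at (275,270). Carry it to the tray.

Call:
jog_arm(series=[[0,0,0,0,0,-8,0],[0,0,0,0,0,-20,0],[0,0,0,0,0,-33,0],[0,0,0,0,0,-45,0],[0,0,0,0,0,-52,0]])

```text
time: 8.2
eef_pos: [575.3, -26.0, 105.9]
orientation: [0.987, 0.161, 0.002, 0.0]
force: [0.3, -0.3, -1.0]
finger_gap: 22.8
gripper_force: 49.3
```

Call:
jog_arm(series=[[0,0,0,2,-10,0,0],[0,0,0,5,-30,0,0],[0,0,0,8,-54,0,0],[0,0,0,12,-79,0,0],[0,0,0,16,-104,0,0]])

```text
time: 8.62
eef_pos: [554.8, 79.1, 102.7]
orientation: [0.987, 0.16, -0.0, -0.0]
force: [-1.4, 0.3, -2.0]
finger_gap: 22.5
gripper_force: 49.4
```

Call:
jog_arm(series=[[0,0,0,4,-25,0,0],[0,0,0,8,-50,0,0],[0,0,0,12,-75,0,0],[0,0,0,16,-100,0,0],[0,0,0,19,-125,0,0]])

```text
time: 9.03
eef_pos: [533.1, 204.2, 102.7]
orientation: [0.987, 0.161, -0.0, -0.0]
force: [0.4, 0.2, -2.7]
finger_gap: 22.6
gripper_force: 49.4
```

Call:
jog_arm(series=[[0,0,0,4,-25,0,0],[0,0,0,8,-50,0,0],[0,0,0,11,-75,0,0],[0,0,0,14,-90,0,0],[0,0,0,15,-96,0,0]])

```text
time: 9.45
eef_pos: [515.3, 303.3, 103.1]
orientation: [0.987, 0.164, -0.0, -0.002]
force: [0.1, 1.4, -3.6]
finger_gap: 22.6
gripper_force: 49.4
```

Call:
jog_arm(series=[[0,0,0,0,0,5,0],[0,0,0,0,0,15,0],[0,0,0,0,0,25,0],[0,0,0,0,0,30,0],[0,0,0,0,0,30,0]])

```text
time: 9.87
eef_pos: [516.7, 294.6, 69.9]
orientation: [0.987, 0.159, -0.002, 0.001]
force: [-0.0, -0.0, -2.9]
finger_gap: 22.6
gripper_force: 49.4
```

```bash
python3 w.py "dict(casting=80,tray=22)" wr4.png; python3 tgt.py 517 298 16 108.5
```

```text
casting 0.95 [249. 192. 304. 359.] mean [521.9 294.7] rect [519.  293.9] [76.  23.3] 18.5
  tip casting 0.77 [278. 260.] [491.  281.6   0. ]
tray 0.96 [ 96.  32. 450. 375.] mean [538.3 306.2] rect [518.2 298.1] [149.5 149.6] 73.7
yaw 108.5 rot [-1.000e-01  0.000e+00  1.799e+02] -> j7 -2.09
yaw 288.5 rot [-0.  -0.1 -0.1] -> j7 -2.09
shift [-1.4 -0.5 57.3] cur [518.4 297.9  73.3] toolY yaw -71.6
```

View pics/wr4.png

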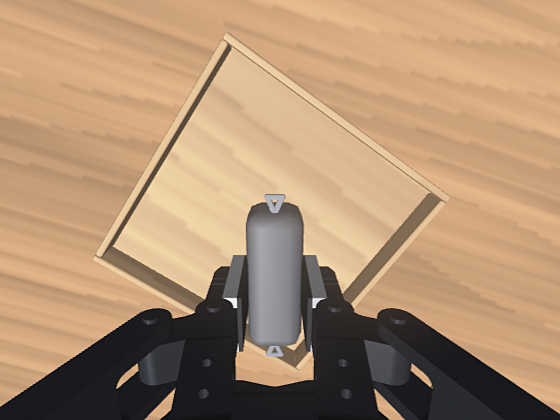

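The tray (corners (226,36)…(448,200)) surrounds the casting; TCP is over its centre. Lowering.

Call:
jog_arm(series=[[0,0,0,0,0,10,0],[0,0,0,0,0,25,0],[0,0,0,0,0,40,0],[0,0,0,0,0,50,0],[0,0,0,0,0,52,0]])

```text
time: 10.53
eef_pos: [515.1, 296.1, 16.9]
orientation: [0.987, 0.161, -0.003, 0.001]
force: [-0.2, -0.1, -3.3]
finger_gap: 22.5
gripper_force: 49.3
```

Call:
jog_arm(series=[[0,0,0,0,0,0,0],[0,0,0,0,0,1.5,0],[0,0,0,0,0,3,0],[0,0,0,0,0,3,0],[0,0,0,0,0,3,0]])

```text
time: 10.95
eef_pos: [518.3, 298.2, 18.3]
orientation: [0.987, 0.161, 0.001, -0.0]
force: [-0.1, -0.3, -3.1]
finger_gap: 22.6
gripper_force: 49.3
```

Call:
jog_arm(series=[[0,0,0,0,0,1,0],[0,0,0,0,0,2,0],[0,0,0,0,0,3,0],[0,0,0,0,0,3,0]])

```text
time: 11.28
eef_pos: [518.1, 298.0, 15.4]
orientation: [0.987, 0.161, 0.0, 0.0]
force: [-1.1, -0.6, 0.1]
finger_gap: 22.8
gripper_force: 49.8
```

Contact felt; release.

Call:
jog_arm(series=[[0,0,0,0,0,0.5,0],[0,0,0,0,0,0.5,0.3],[0,0,0,0,0,0.5,0.45],[0,0,0,0,0,0.5,0.5],[0,0,0,0,0,0.5,0.5]])

```text
time: 11.7
eef_pos: [518.1, 298.1, 14.3]
orientation: [0.987, 0.161, 0.0, -0.0]
force: [-0.2, -0.5, -0.6]
finger_gap: 42.8
gripper_force: 0.0
```

Call:
jog_arm(series=[[0,0,0,0,0,-8,0.5],[0,0,0,0,0,-30,0.5],[0,0,0,0,0,-60,0.5],[0,0,0,0,0,-95,0.5],[0,0,0,0,0,-130,0.5]])

```text
time: 12.12
eef_pos: [517.2, 297.7, 145.5]
orientation: [0.987, 0.161, -0.001, 0.0]
force: [0.6, 0.2, -0.5]
finger_gap: 42.8
gripper_force: 0.0
```

```bash
python3 w.py "dict(casting=20,tray=22)" wr5.png; python3 tgt.py 527 -310 200 100; python3 - <<'E'
from h import *
p=vision.camera('top')
c=p['image'][190:262,380:460]; cv2.imwrite('pics/lid.png',cv2.resize(c[:,:,::-1],None,fx=5,fy=5,interpolation=cv2.INTER_CUBIC))
g=(c.astype(int).sum(2)); h=cv2.cvtColor(c,cv2.COLOR_RGB2HSV)
E
```

```text
casting 0.59 [260. 145. 292. 244.] mean [519.8 296.7] rect [518.  295.9] [77.7 24.8] 18.3
  tip casting 0.67 [278. 188.] [519.4 293.6   0. ]
tray 0.92 [146.  52. 408. 312.] mean [524.5 300.1] rect [517.9 297.4] [149.6 150.1] 73.8
tray 0.88 [212. 325. 318. 388.] mean [361.7 262.9] rect [353.  257.7] [102.6  55.9] 78.2
  tip tray 0.78 [238. 390.] [304.7 263.8   0. ]
yaw 100.0 rot [   0.     0.  -171.5] -> j7 -2.05
yaw 280.0 rot [ 0.  -0.   8.5] -> j7 -2.05
shift [-183.8  579.3  -55.3] cur [517.7 297.7 144.5] toolY yaw -71.5
```

View pics/lid.png

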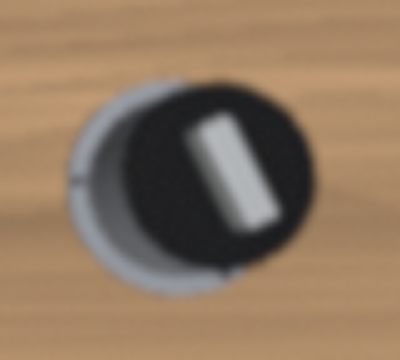

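The casting lies in the tray. The crop shows the bar running from (210,125) to (265,220), i.e. yaw about 30°. Moving over to the pot.

Call:
jog_arm(series=[[0,0,0,-12,38,-18,0.6],[0,0,0,-24,77,-35,0.6],[0,0,0,-36,116,-50,0.6],[0,0,0,-48,155,-55,0.6],[0,0,0,-61,193,-55,0.6]])

```text
time: 12.83
eef_pos: [521.1, 98.2, 199.3]
orientation: [0.987, 0.161, 0.0, -0.0]
force: [0.5, 0.1, -0.3]
finger_gap: 51.3
gripper_force: 0.0
```

Call:
jog_arm(series=[[0,0,0,-12,38,0,0.6],[0,0,0,-24,77,0,0.6],[0,0,0,-36,116,0,0.6],[0,0,0,-48,155,0,0.6],[0,0,0,-61,193,0,0.6]])

```text
time: 13.25
eef_pos: [522.8, -104.8, 197.2]
orientation: [0.987, 0.16, -0.002, -0.001]
force: [1.1, -0.1, -0.3]
finger_gap: 51.4
gripper_force: 0.0
```

Call:
jog_arm(series=[[0,0,0,-12,38,0,0.6],[0,0,0,-24,77,0,0.6],[0,0,-4,-36,116,0,0.6],[0,0,-8,-48,155,0,0.6],[0,0,-11.5,-61,193,0,0.6]])

```text
time: 13.67
eef_pos: [526.3, -306.6, 196.8]
orientation: [0.966, 0.26, -0.002, -0.001]
force: [0.8, 0.2, 0.9]
finger_gap: 50.9
gripper_force: 0.0
```

Call:
jog_arm(series=[[0,0,0,0,0,0,0.6],[0,0,0,0,0,0,0.6],[0,0,0,0,0,0,0.6],[0,0,0,0,0,0,0.6]])

```text
time: 14.0
eef_pos: [527.7, -302.5, 197.8]
orientation: [0.966, 0.26, -0.001, -0.001]
force: [0.7, 0.2, 0.1]
finger_gap: 51.2
gripper_force: 0.0
```

```bash
python3 w.py "dict(lid=66,lid_grip=90,pot=5)" wr6.png; python3 tgt.py 527 -310 150 120
```

```text
lid 0.79 [235. 150. 335. 250.] mean [ 527.3 -313.6] rect [ 526.1 -314.4] [78.8 78.6] 1.3
  tip lid 0.78 [285. 197.] [ 514.6 -323.9    0. ]
  tip lid_grip 0.88 [284. 207.] [ 528.7 -311.1   90. ]
pot 0.89 [236. 131. 333. 191.] mean [ 550.3 -296.8] rect [ 544.9 -300.7] [50.1 94.4] 35.8
yaw 120.0 rot [   0.     0.  -179.9] -> j7 -0.68
yaw 300.0 rot [ 0.  -0.   0.1] -> j7 -0.68
shift [-3.8  4.3 49.4] cur [ 528.1 -304.3  199.4] toolY yaw -59.9
```

View pics/wr6.png

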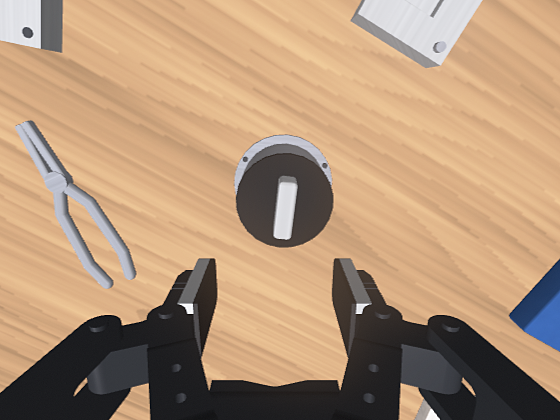

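The lid is at (285,198), the bar runs (288,178)–(282,238), a few degrees off the tool's axis. Measuring the bar.

```bash
cat > bar.py <<'E'
from h import *
s=telemetry.read_state();p=vision.camera('wrist')
m=max(vision.masks_of(p,'lid'),key=lambda m:m['confidence']);l,t,r,b=map(int,m['bbox'])
g=cv2.cvtColor(p['image'],cv2.COLOR_RGB2GRAY);k=np.zeros_like(g);cv2.circle(k,((l+r)//2,(t+b)//2),int((r-l)*.38),255,-1)
for th in (150,200):
    n,L,S,C=cv2.connectedComponentsWithStats(((g>th)&(k>0)).astype(np.uint8));i=1+S[1:,4].argmax()
    ys,xs=np.nonzero(L==i);P=np.array([ray(p,q,90,s)[:2] for q in zip(xs,ys)],np.float32);R2=cv2.minAreaRect(P)
    print(th,np.round(R2[0],1),np.round(R2[1],1),round(R2[2],1))
    v=np.linalg.svd(P-P.mean(0),full_matrices=False)[2][0];print('pca yaw',np.degrees(np.arctan2(v[1],v[0])).round(1))
for q in vision.tip_of(p,'lid_grip')[:1]: print('grip@78',ray(p,q['xy'],78,s).round(1))
E
python3 bar.py; python3 tgt.py 527 -312 130 115
```

```text
yaw 115.0 rot [   0.    0. -175.] -> j7 -0.68
yaw 295.0 rot [ 0. -0.  5.] -> j7 -0.68
shift [-4.4  5.7 69.4] cur [ 528.  -304.8  199.4] toolY yaw -60.0Traceback (most recent call last):
  File "bar.py", line 3, in <module>
    m=max(vision.masks_of(p,'lid'),key=lambda m:m['confidence']);l,t,r,b=map(int,m['bbox'])
ValueError: max() iterable argument is empty
```

Call:
jog_arm(series=[[0,0,2,-2,3,20,0.6],[0,0,5,-4,6,40,0.6],[0,0,5,-4,6,50,0.6],[0,0,5,-4,6,50,0.6],[0,0,5,-4,6,50,0.6]])

```text
time: 14.87
eef_pos: [527.0, -311.9, 148.7]
orientation: [0.976, 0.217, -0.001, -0.001]
force: [0.3, -0.0, -0.5]
finger_gap: 51.0
gripper_force: 0.0
```

Call:
jog_arm(series=[[0,0,0,0,0,0,0.6],[0,0,0,0,0,0,0.6],[0,0,0,0,0,0,0.6],[0,0,0,0,0,0,0.6]])

```text
time: 15.2
eef_pos: [528.1, -312.5, 150.3]
orientation: [0.976, 0.216, 0.001, 0.001]
force: [-0.1, 0.6, -0.8]
finger_gap: 51.6
gripper_force: 0.0
```

```bash
python3 bar.py || python3 bar.py; python3 tgt.py 527 -312 130 115
```

```text
150 [ 527.7 -313.3] [42.6 13.2] 24.5
pca yaw -155.8
200 [ 527.1 -313.4] [41.4 12.2] 23.6
pca yaw -155.8
grip@78 [ 527.1 -310.9   78. ]
yaw 115.0 rot [ -0.  -0. 180.] -> j7 -0.77
yaw 295.0 rot [ 0. -0. -0.] -> j7 -0.77
shift [-0.4 -0.6 19.6] cur [ 527.6 -312.4  149.6] toolY yaw -65.0
```

Call:
jog_arm(series=[[0,0,0.8,0,0.4,20,0.6],[0,0,0.8,0,0.4,45,0.6],[0,0,0.8,0,0.4,65,0.6],[0,0,0.8,0,0.4,72,0.6],[0,0,0.8,0,0.4,72,0.5]], squeeze=30)

```text
time: 15.77
eef_pos: [525.6, -311.7, 74.8]
orientation: [0.978, 0.21, -0.002, -0.002]
force: [0.0, 0.6, 0.4]
finger_gap: 42.9
gripper_force: 0.0
```

Call:
jog_arm(series=[[0,0,0,0,0,3,0.4],[0,0,0,0,0,6,0.35],[0,0,0,0,0,9,0.3],[0,0,0,0,0,9,0.3],[0,0,0,0,0,9,0.3]])

```text
time: 16.18
eef_pos: [527.9, -312.9, 68.8]
orientation: [0.978, 0.209, 0.0, 0.0]
force: [0.5, -0.4, -0.7]
finger_gap: 25.7
gripper_force: 0.0
```

```bash
cat > st.py <<'E'
from h import *
s=telemetry.read_state();M=R.from_quat(s['orientation']).as_matrix()
print('t',round(s['time'],2),'pos',s['eef_pos'].round(1) if hasattr(s['eef_pos'],'round') else s['eef_pos'],'toolY',np.degrees(np.arctan2(M[1,1],M[0,1])).round(2),'F',np.round(s['force'],1),'M',np.round(s['moment'],2),'gap',round(float(s['finger_gap']),1),'g',round(float(s['gripper_force']),1),'j7',round(float(s['joints'][6]),3),'tau',np.round(s['joint_efforts'],2)[6])
E
python3 st.py
```

```text
t 16.18 pos [ 527.9 -312.9   68.8] toolY -65.82 F [ 0.5 -0.4 -0.7] M [ 0.02 -0.    0.01] gap 25.7 g 0.0 j7 -0.808 tau -0.0
```

Call:
jog_arm(series=[[0,0,0,0,0,0,0.25],[0,0,0,0,0,0,0.2],[0,0,0,0,0,0,0.1],[0,0,0,0,0,0,0],[0,0,0,0,0,0,0]], squeeze=40)

```text
time: 16.6
eef_pos: [528.1, -312.9, 68.8]
orientation: [0.978, 0.209, 0.0, 0.0]
force: [-0.2, -1.1, 2.8]
finger_gap: 13.1
gripper_force: 41.1
```

Call:
jog_arm(series=[[0,0,0,0,0,0,0],[0,0,0,0,0,0,0]])

```text
time: 16.77
eef_pos: [528.0, -312.9, 68.7]
orientation: [0.978, 0.209, 0.0, 0.0]
force: [0.1, -1.1, 3.3]
finger_gap: 12.9
gripper_force: 41.2
```

```bash
python3 st.py
```

```text
t 16.77 pos [ 528.  -312.9   68.7] toolY -65.81 F [ 0.1 -1.1  3.3] M [ 0.   -0.02 -0.01] gap 12.9 g 41.2 j7 -0.808 tau -0.0
```

Call:
jog_arm(series=[[0,0,1,0,0,0,0],[0,0,2,0,0,0,0],[0,0,3,0,0,0,0],[0,0,4,0,0,0,0],[0,0,4,0,0,0,0]])

```text
time: 17.18
eef_pos: [528.1, -312.9, 68.7]
orientation: [0.985, 0.175, 0.0, 0.0]
force: [-0.4, 0.5, 5.4]
finger_gap: 13.2
gripper_force: 41.5
```

```bash
python3 st.py
```

```text
t 17.18 pos [ 528.1 -312.9   68.7] toolY -69.88 F [-0.4  0.5  5.4] M [-0.    0.07 -0.05] gap 13.2 g 41.5 j7 -0.872 tau -0.06
```

Call:
jog_arm(series=[[0,0,1,0,0,0,0],[0,0,2,0,0,0,0],[0,0,2.5,0,0,0,0],[0,0,2.5,0,0,0,0]])

```text
time: 17.52
eef_pos: [528.1, -312.8, 68.7]
orientation: [0.988, 0.154, 0.0, 0.0]
force: [0.6, 0.2, 5.1]
finger_gap: 13.1
gripper_force: 41.5
```

```bash
python3 st.py
```

```text
t 17.52 pos [ 528.1 -312.8   68.7] toolY -72.33 F [0.6 0.2 5.1] M [0.05 0.02 0.04] gap 13.1 g 41.5 j7 -0.91 tau -0.09
```

Call:
jog_arm(series=[[0,0,1,0,0,0,0],[0,0,2,0,0,0,0],[0,0,2.5,0,0,0,0],[0,0,2.5,0,0,0,0]])

```text
time: 17.85
eef_pos: [528.0, -312.2, 68.7]
orientation: [0.991, 0.132, 0.0, -0.0]
force: [-0.8, -0.0, 5.7]
finger_gap: 13.4
gripper_force: 41.6
```

```bash
python3 st.py
```

```text
t 17.85 pos [ 528.  -312.2   68.7] toolY -74.8 F [-0.8 -0.   5.7] M [0.14 0.06 0.07] gap 13.4 g 41.6 j7 -0.949 tau -0.12
```

Call:
jog_arm(series=[[0,0,1,0,0,0,0],[0,0,2,0,0,0,0],[0,0,2.5,0,0,0,0],[0,0,2.5,0,0,0,0]])

```text
time: 18.18
eef_pos: [528.0, -311.5, 68.7]
orientation: [0.994, 0.111, 0.0, -0.001]
force: [-0.9, 3.2, 6.6]
finger_gap: 13.8
gripper_force: 41.7
```

```bash
python3 st.py
```

```text
t 18.18 pos [ 528.  -311.5   68.7] toolY -77.28 F [-0.9  3.2  6.6] M [0.34 0.22 0.06] gap 13.8 g 41.7 j7 -0.988 tau -0.13
```

The push has begun to grow past about 7° (side force 3 N, shift 1.4 mm), so this may be the stop. Back off and compare the other way.

Call:
jog_arm(series=[[0,0,-2,0,0,0,0],[0,0,-4,0,0,0,0],[0,0,-6,0,0,0,0],[0,0,-8,0,0,0,0],[0,0,-8,0,0,0,0]])

```text
time: 18.6
eef_pos: [528.1, -312.1, 68.7]
orientation: [0.984, 0.18, 0.0, -0.0]
force: [0.4, 0.6, 6.9]
finger_gap: 13.1
gripper_force: 41.6
```

```bash
python3 st.py
```

```text
t 18.6 pos [ 528.1 -312.1   68.7] toolY -69.26 F [0.4 0.6 6.9] M [0.21 0.07 0.05] gap 13.1 g 41.6 j7 -0.862 tau 0.07
```

Call:
jog_arm(series=[[0,0,-2,0,0,0,0],[0,0,-4,0,0,0,0],[0,0,-6,0,0,0,0],[0,0,-7.5,0,0,0,0],[0,0,-7.5,0,0,0,0]])

```text
time: 19.02
eef_pos: [528.1, -312.4, 68.7]
orientation: [0.97, 0.244, 0.0, -0.0]
force: [-0.4, 0.6, 5.6]
finger_gap: 13.2
gripper_force: 41.6
```

```bash
python3 st.py
```

```text
t 19.02 pos [ 528.1 -312.4   68.7] toolY -61.79 F [-0.4  0.6  5.6] M [0.1  0.05 0.03] gap 13.2 g 41.6 j7 -0.746 tau 0.08
```

Easy at +4° the other way. Continue in small steps.

Call:
jog_arm(series=[[0,0,-1,0,0,0,0],[0,0,-2,0,0,0,0],[0,0,-3,0,0,0,0],[0,0,-3,0,0,0,0]])

```text
time: 19.35
eef_pos: [528.1, -312.5, 68.7]
orientation: [0.963, 0.269, 0.0, 0.0]
force: [-1.1, 0.5, 5.6]
finger_gap: 13.3
gripper_force: 41.6
```

```bash
python3 st.py
```

```text
t 19.35 pos [ 528.1 -312.5   68.7] toolY -58.82 F [-1.1  0.5  5.6] M [ 0.15  0.02 -0.01] gap 13.3 g 41.6 j7 -0.699 tau 0.08
```

Call:
jog_arm(series=[[0,0,-1,0,0,0,0],[0,0,-2,0,0,0,0],[0,0,-3,0,0,0,0],[0,0,-3,0,0,0,0]])

```text
time: 19.68
eef_pos: [528.0, -312.5, 68.7]
orientation: [0.956, 0.294, 0.0, 0.0]
force: [-0.5, 0.8, 5.8]
finger_gap: 12.9
gripper_force: 41.6
```

```bash
python3 st.py
```

```text
t 19.68 pos [ 528.  -312.5   68.7] toolY -55.82 F [-0.5  0.8  5.8] M [ 0.07 -0.01 -0.06] gap 12.9 g 41.6 j7 -0.653 tau 0.08
```

Call:
jog_arm(series=[[0,0,-1,0,0,0,0],[0,0,-2,0,0,0,0],[0,0,-3,0,0,0,0],[0,0,-3,0,0,0,0]])

```text
time: 20.02
eef_pos: [528.0, -312.5, 68.7]
orientation: [0.948, 0.319, 0.0, 0.0]
force: [-0.0, -0.5, 6.4]
finger_gap: 13.6
gripper_force: 41.6
```

```bash
python3 st.py
```

```text
t 20.02 pos [ 528.  -312.5   68.7] toolY -52.82 F [-0.  -0.5  6.4] M [ 0.09  0.07 -0.02] gap 13.6 g 41.6 j7 -0.606 tau 0.08
```

Call:
jog_arm(series=[[0,0,-1,0,0,0,0],[0,0,-2,0,0,0,0],[0,0,-3,0,0,0,0],[0,0,-4,0,0,0,0],[0,0,-4,0,0,0,0]])

```text
time: 20.43
eef_pos: [528.0, -312.6, 68.7]
orientation: [0.936, 0.352, 0.0, 0.0]
force: [0.5, 0.1, 6.4]
finger_gap: 12.9
gripper_force: 41.6
```

```bash
python3 st.py
```

```text
t 20.43 pos [ 528.  -312.6   68.7] toolY -48.82 F [0.5 0.1 6.4] M [ 0.11  0.04 -0.02] gap 12.9 g 41.6 j7 -0.544 tau 0.08
```

Past 14° with constant friction: anticlockwise unlocks. Turning on to about 57°.

Call:
jog_arm(series=[[0,0,-3,0,0,0,0],[0,0,-6,0,0,0,0],[0,0,-9,0,0,0,0],[0,0,-12,0,0,0,0],[0,0,-15,0,0,0,0]])

```text
time: 20.85
eef_pos: [527.6, -312.4, 68.7]
orientation: [0.882, 0.472, 0.0, -0.0]
force: [-1.4, 1.4, 6.7]
finger_gap: 13.2
gripper_force: 41.7
```

Call:
jog_arm(series=[[0,0,-3,0,0,0,0],[0,0,-6,0,0,0,0],[0,0,-9,0,0,0,0],[0,0,-12,0,0,0,0],[0,0,-15,0,0,0,0]])

```text
time: 21.27
eef_pos: [526.6, -312.4, 68.7]
orientation: [0.813, 0.582, -0.001, -0.001]
force: [-4.6, 0.8, 8.9]
finger_gap: 12.9
gripper_force: 42.0
```

```bash
python3 st.py; python3 - <<'E'
from h import *
p=vision.camera('top');c=p['image'][190:262,380:460]; cv2.imwrite('pics/lid2.png',cv2.resize(c[:,:,::-1],None,fx=5,fy=5,interpolation=cv2.INTER_CUBIC))
p=vision.camera('wrist');save(p,'wr7.png')
E
```

```text
t 21.27 pos [ 526.6 -312.4   68.7] toolY -18.76 F [-4.6  0.8  8.9] M [ 0.17  0.63 -0.13] gap 12.9 g 42.0 j7 -0.075 tau -0.19
```

View pics/wr7.png

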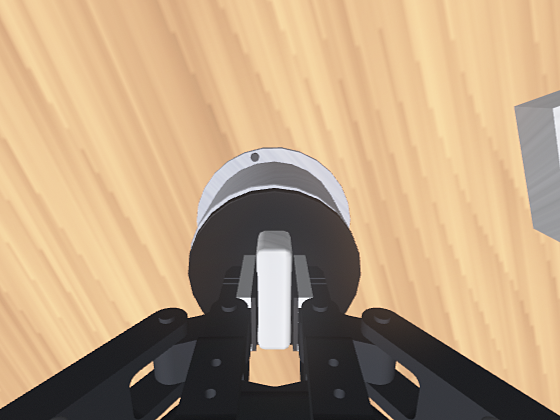

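The bar is square in the pads, so the lid has turned with the gripper (47°). Relieving the side force and turning to ~56°.

Call:
jog_arm(series=[[0,0,-2,0,-1,0,0],[0,0,-5,0,-1.5,0,0],[0,0,-8,0,-2,0,0],[0,0,-9.5,0,-2,0,0],[0,0,-9.5,0,-2,0,0]])

```text
time: 21.78
eef_pos: [526.0, -312.2, 68.7]
orientation: [0.762, 0.647, 0.0, 0.0]
force: [0.2, 0.3, 5.3]
finger_gap: 13.6
gripper_force: 41.6
```

```bash
python3 st.py
```

```text
t 21.78 pos [ 526.  -312.2   68.7] toolY -9.31 F [0.2 0.3 5.3] M [0.03 0.07 0.03] gap 13.6 g 41.6 j7 0.072 tau 0.07
```

Call:
jog_arm(series=[[0,0,-1,0,0,0,0],[0,0,-2,0,0,0,0],[0,0,-2,0,0,-1,0],[0,0,-2,0,0,-2,0],[0,0,-2,0,0,-3,0]], squeeze=55)

```text
time: 22.2
eef_pos: [524.4, -311.3, 69.9]
orientation: [0.751, 0.66, -0.0, -0.001]
force: [0.0, -0.1, -0.9]
finger_gap: 13.1
gripper_force: 54.2
```

Call:
jog_arm(series=[[0,0,0,0,0,-1,0],[0,0,0,0,0,-2,0],[0,0,0,0,0,-2,0]])

```text
time: 22.45
eef_pos: [525.4, -311.9, 73.0]
orientation: [0.751, 0.661, -0.0, -0.0]
force: [-0.3, -0.0, -0.0]
finger_gap: 12.6
gripper_force: 54.2
```

```bash
python3 st.py
```

```text
t 22.45 pos [ 525.4 -311.9   73. ] toolY -7.32 F [-0.3 -0.  -0. ] M [0.03 0.01 0.07] gap 12.6 g 54.2 j7 0.106 tau 0.0
```

Free; lifting straight up.

Call:
jog_arm(series=[[0,0,0,0,0,-3,0],[0,0,0,0,0,-7,0],[0,0,0,0,0,-12,0],[0,0,0,0,0,-18,0],[0,0,0,0,0,-25,0]])

```text
time: 22.87
eef_pos: [525.7, -312.0, 98.9]
orientation: [0.751, 0.661, 0.0, 0.0]
force: [-0.3, -0.6, 0.1]
finger_gap: 12.9
gripper_force: 54.2
```

Call:
jog_arm(series=[[0,0,0,0,0,-10,0],[0,0,0,0,0,-24,0],[0,0,0,0,0,-40,0],[0,0,0,0,0,-55,0],[0,0,0,0,0,-65,0]])

```text
time: 23.28
eef_pos: [527.0, -312.5, 166.4]
orientation: [0.751, 0.661, 0.001, 0.002]
force: [1.3, -0.6, 0.0]
finger_gap: 13.0
gripper_force: 54.2
```

Call:
jog_arm(series=[[0,0,0,0,0,-5,0],[0,0,0,0,0,-6,0],[0,0,0,0,0,-6,0],[0,0,0,0,0,-6,0],[0,0,0,0,0,-6,0]])

```text
time: 23.7
eef_pos: [524.8, -311.7, 168.0]
orientation: [0.751, 0.661, -0.0, -0.001]
force: [0.4, 0.2, -1.7]
finger_gap: 13.3
gripper_force: 54.2
```

Call:
jog_arm(series=[[0,0,0,0,0,0,0],[0,0,0,0,0,0,0],[0,0,0,0,0,0,0],[0,0,0,0,0,0,0],[0,0,0,0,0,0,0]])

```text
time: 24.12
eef_pos: [525.7, -311.9, 169.0]
orientation: [0.751, 0.661, 0.0, -0.0]
force: [0.6, -0.2, -1.7]
finger_gap: 13.1
gripper_force: 54.2
```

```bash
python3 st.py; python3 - <<'E'
from h import *
p=vision.camera('scene');a=p['image'][:,:,::-1][240:340,130:270]
q=vision.camera('wrist')['image'][:,:,::-1]
cv2.imwrite('pics/fin.png',np.hstack([cv2.resize(a,(400,286)),cv2.resize(q,(381,286))]))
E
```

```text
t 24.12 pos [ 525.7 -311.9  169. ] toolY -7.31 F [ 0.6 -0.2 -1.7] M [-0.01 -0.01  0.05] gap 13.1 g 54.2 j7 0.16 tau 0.0
```

View pics/fin.png

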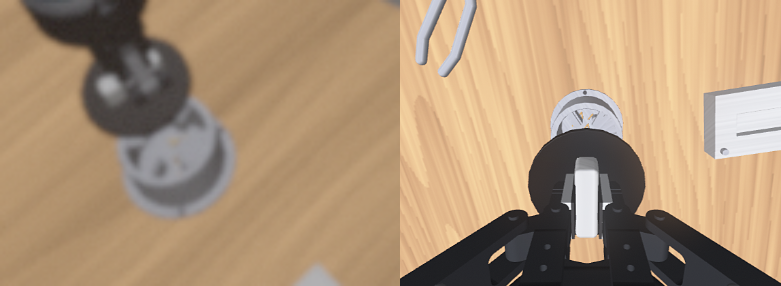

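The pictures show the lid held level above the open pot, with its eyes visible inside. Handing in.

```bash
python3 -c "
from cell import hand_in
print(hand_in())"
```

```text
the job is handed in; nothing more can be done
None
```

The sinker is lying in the larger plywood tray, and the pot lid unlocked anticlockwise and is held level about 10 cm above the open pot; the job is handed in at about 24 s, with no verdict returned.

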